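# Hang the tall sample tube in the ring stand

### The job

Lift the tall capped tube out of the rack and lower it upright through the rings of the stand, feeling it past the middle ring, which sits a little off centre, until the last and smallest ring stops it. Press it down lightly against that ring so that its spring just gives (about 5 N), never forcing the tube against any ring (15 N is too much), then let go and leave it standing there. Do not disturb the other things.

Things in the scene. Friction and masses are not known exactly. Their poses are not given: they have to be found in the camera images.
- rack: Blue plastic tube rack, fixed, 64 x 196 x 66 mm: a 6 mm floor and a perforated deck at 60 to 66 mm height with three 33 mm holes in a row along its y axis at y = -60, 0 and +60 mm. Origin: centre of its underside; z up. One tube stands on the floor in each hole.
- tall_tube: The tall white tube with a ribbed screw cap, to be moved; the only tall one of three, in any hole. Body 30 mm diameter from 0 to 100 mm, flat bottom with 0.7 mm edge break; cap 36 mm diameter from 100 to 125 mm. About 60 g. Origin: centre of its flat bottom; z up the tube. Grip the cap about 113 mm above the origin, closing across the row of holes (along the rack's x axis).
- short_tube_a: A short tube of the same kind in another hole of the rack (30 mm diameter, cap 36 mm, 85 mm tall). Origin: centre of its bottom. Leave it in the rack.
- short_tube_b: The other short tube, like short_tube_a. Leave it in the rack.
- stand: Ring stand, fixed: white base plate 110 x 170 x 12 mm, a steel post 12 mm thick and 120 mm tall at its y = +62 mm, and on it three level aluminium rings one above another, each on an arm from the +y side, their holes shrinking downwards. Origin: on the axis of the row of rings, at table height; z up.
- top_ring (a point): On the stand's axis at the top face of the TOP ring: hole 44 mm, outside 58 mm, from 102 to 110 mm height, centred, rigid. Axes as the stand's.
- middle_nominal (a point): Point of the stand's axis, 88 mm high, level with the top face of the MIDDLE ring: hole 33 mm, outside 48 mm, 8 mm thick. The ring itself is clamped off this point by up to 3.5 mm along each of the stand's x and y (not measured, new every time), so a tube lowered on the axis often catches on its rim. It gives downwards on a spring, 3 N/mm, up to 6 mm, then is solid.
- last_nominal (a point): Point of the stand's axis at 46 mm height, mid-range of the top face of the LAST ring: hole 22 mm, outside 44 mm, 8 mm thick, centred, too small for the tube. The ring itself is clamped up to 10 mm above or below this point (top face 36 to 56 mm high, not measured). It gives downwards on a spring, 3 N/mm, up to 6 mm, then is solid.
- timer: Sand-glass timer standing between the task's things: two blue discs 52 mm wide, 90 mm tall. Origin: centre of its underside. Bystander.
- bowl: White ceramic bowl, 116 mm wide, 45 mm tall. Origin: centre of its underside. Bystander.
- reagent: Amber bottle, 60 mm wide, 130 mm tall. Origin: centre of its underside. Bystander.
- forceps: Steel forceps lying flat, 130 mm long, 5 mm thick. Origin: middle of their underside. Bystander.
- slide_box: Cardboard slide box 85 x 60 x 32 mm. Origin: centre of its underside. Bystander.
- gel_pot: White pot 54 mm wide, 40 mm tall. Origin: centre of its underside. Bystander.
Mind the look-alikes: they are no part of the job. What is shaped like the tall_tube but red is not meant.

How it is judged:
By the outcome, as a careful person would: the job done as asked, in the order asked, and still so for the second after the job is handed in, with the robot touching nothing.
It also fails if it takes over 72 s, if anything falls off the work surface, if the arm or the gripper's body presses on something with over 40 N, if the wrist force passes 120 N, or if a joint passes its speed limit or range.

### The arm

A 6-joint arm with a two-finger parallel gripper is mounted at the origin on the work surface. World frame = base frame: x ahead of the robot, y to its left, z up, the work surface at z = 0. Lengths are in m, angles in degrees, forces in N, time in s.
With the tool pointing down it reaches from about 0.3 to 0.75 m from the base axis. Payload 8.5 kg.
Tool frame: the origin (TCP) lies midway between the tips of the shut fingers; the grasp point (between the pads) lies 19 mm behind it (env.grip_depth is the distance from the TCP to the grasp point, in m); y points along the fingers, x is the direction in which the jaws open and shut, and the axes are right-handed (so a half turn about y gives the same grasp; the last joint's range is limited). The gripper opens to 85 mm and grips with 20 to 120 N. Pads are 22 mm wide; open, the fingers measure 114 mm over their backs; the gripper's body (76 mm by 85 mm) begins 54 mm behind the grasp point. The pads swing forward as they close: fully open they stand 13 mm farther back than shut.
Start: joints at [59.456, 21.807, 74.336, -0, 83.858, -12.336], TCP at [0.172, 0.522, 0.231] pointing down, gripper open.
Joint ranges: [-178.18, 178.18], [-50.72, 133.34], [12.68, 142.11], [-81.47, 261.47], [9.98, 163.14], [-165.26, 165.26]. Speed limits (degrees/s): [136.94, 136.94, 180, 180, 180, 180].

### API

Orientations are given as a 3x3 rotation matrix whose columns are the frame's x, y, z axes.
In Python, from rig import env gives the robot as it stands.
- The arm moves only by the shell command python3 -m inch 'ROWS' [FORCE]. ROWS is JSON, a list that holds one entry, the list of rows, each a list of 7 numbers: the gripper command: -1 is shut, 1 is fully open, values between are in proportion, then the shift along the world's x, y, z in cm, then the turn, a rotation vector about the world's x, y, z in degrees. In form: [[[grip, dx, dy, dz, rx, ry, rz], ...]]. A call has 1 to 20 rows; each row is the pose to reach, as a shift and turn from the pose commanded when the call began; what a row does not reach only later rows make up. A row lasts 1/8 s, in which the tool goes at most 62.5 mm and 10.7 degrees, less where a joint would pass 70% of its speed; a pose out of reach is approached as far as the arm can. A call with a gripper value outside its range is refused whole. The fingers move at their own pace and stop on an object; FORCE is the grip in N (left out, the last holds). Time passes only in rows, so rows that repeat a pose let the fingers close. It gives the time, the measured TCP pose, the force and the opening at its end, in the units of the state.
- env.observe(): the state, without advancing time (a new reading comes with each control period).
- env.get_image(name): name is "scene" or "top" or "wrist"; returns a dict with "frame" (400x640x3 uint8, red, green, blue), "mtx" (3x3 intrinsics, pixels), "rvec" (rotation vector, rad) and "tvec" (3), from world to camera coordinates, as OpenCV has them. Camera axes: x right, y down, z forward; pixel columns grow to the right and rows downward; lengths in m; the calibration is good to about 2 mm. The wrist camera is an equidistant fisheye: a pixel r from the principal point sees the ray r / f radians off the axis. A picture is of the moment at which its call begins. There is no depth.
- env.close_job(): hands the job in, once; it reports no verdict.
The state is a dict: "time_s": time; "q": joint angles; "qvel": joint speeds; "joint_efforts": joint torques, N m; "position": TCP position; "tool_rot": TCP orientation; "ft_force": force on the tool from outside, world axes, zero at the start; "wrist_torque": the same for the moment, N m; "grip_width": finger opening in m.
Only numpy, scipy, OpenCV 4.12 (cv2) and the standard library are available. Lean on these libraries where they do the work, as an engineer would, in place of code of your own. Each camera call takes 0.05 s, during which the arm holds its last target.

## Working session

There is one attempt and no reset: what is moved stays moved. The work goes in short steps, Python scripts to look and compute and a shell command to move; the robot and the scene stay as the last step left them, time stands still between calls to the robot, and variables do not carry over. Pictures are saved under pics/ and viewed, and the job is handed in when it is done.

```bash
ls; mkdir -p pics; python3 - <<'E'
from rig import env
import cv2,numpy as np
for n in ("scene","top"):
    d=env.get_image(n); cv2.imwrite(f"pics/{n}0.png",d["frame"][:,:,::-1])
    print(n,np.round(d["mtx"],1).tolist(),d["rvec"],d["tvec"])
s=env.observe(); print(s["time_s"],s["position"],np.round(s["tool_rot"],3).tolist(),s["ft_force"],s["grip_width"])
E
```

```text
pics
scene [[489.0, 0.0, 316.1], [0.0, 489.0, 197.1], [0.0, 0.0, 1.0]] [ 1.96883843  1.7414213  -0.52646035] [-0.08081554 -0.45274978  1.47951007]
top [[496.7, 0.0, 323.4], [0.0, 496.7, 202.3], [0.0, 0.0, 1.0]] [ 2.13734016 -2.10569825  0.19066451] [1.02992921e-03 6.09305891e-01 1.11480634e+00]
0.1 [0.17174129 0.52223002 0.2307829 ] [[0.312, -0.001, -0.95], [0.95, -0.001, 0.312], [-0.001, -1.0, 0.0]] [ 0.02246796 -0.24970571  0.38118344] 0.08528127016047964
```

View pics/scene0.png

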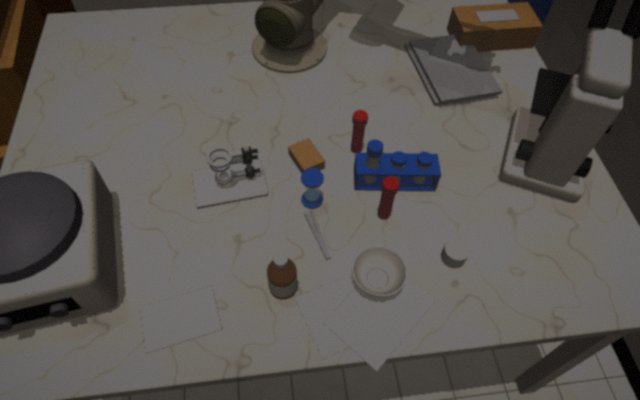

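View pics/top0.png

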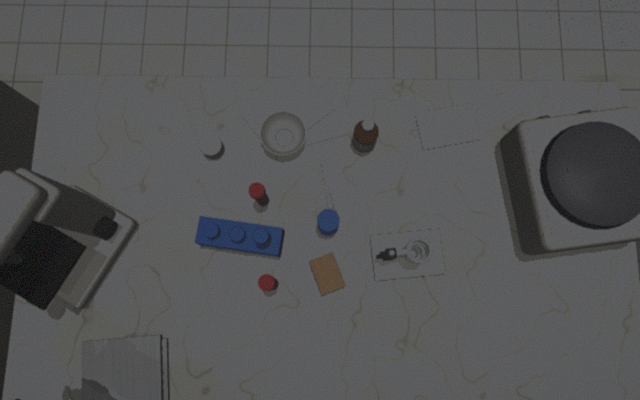

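```bash
cat > h.py <<'E'
from rig import env
import cv2,numpy as np
def crop(n,x0,x1,y0,y1,s,out,g=2.2,d=None):
    d=d or env.get_image(n); f=d["frame"][y0:y1,x0:x1,::-1].astype(float)/255
    f=(np.clip(f*1.0,0,1)**(1/g)*255).astype(np.uint8)
    cv2.imwrite("pics/"+out,cv2.resize(f,None,fx=s,fy=s,interpolation=cv2.INTER_CUBIC)); return d
def proj(d,P):
    p,_=cv2.projectPoints(np.array(P,float).reshape(-1,3),np.array(d["rvec"],float),np.array(d["tvec"],float),d["mtx"],None); return p[:,0]
def back(d,uv,z):
    R=cv2.Rodrigues(np.array(d["rvec"],float))[0]; t=np.array(d["tvec"],float).ravel()
    c=-R.T@t; r=R.T@np.linalg.inv(d["mtx"])@np.array([uv[0],uv[1],1.]); return c+r*(z-c[2])/r[2]
E
python3 - <<'E'
from h import *
crop("scene",180,450,100,280,2.9,"s1.png"); crop("top",185,455,110,300,2.9,"t1.png")
E
```

```text
(no output)
```

View pics/s1.png

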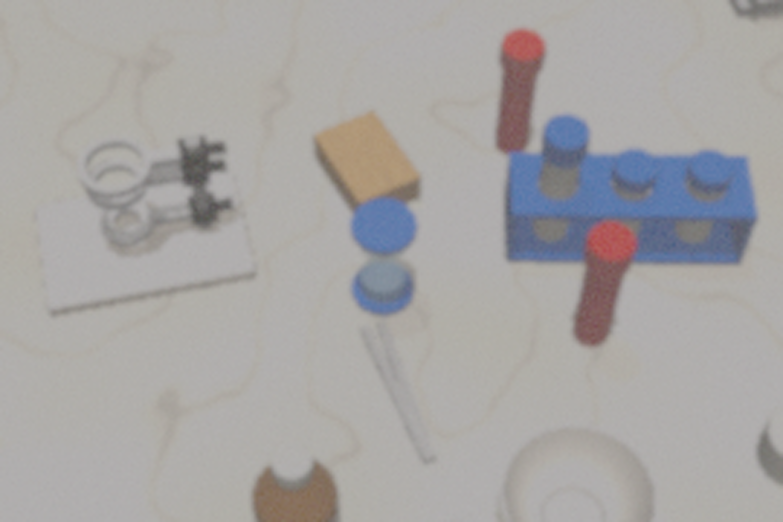

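View pics/t1.png

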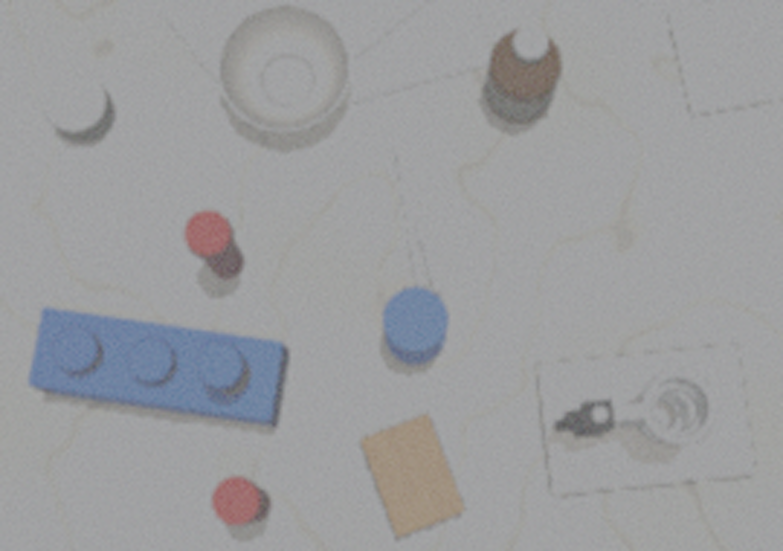

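```bash
python3 - <<'E'
from h import *
t=env.get_image("top"); s=env.get_image("scene")
T=lambda p:(p[0]/2.9+185-.33,p[1]/2.9+110-.33)
S=lambda p:(p[0]/2.9+180-.33,p[1]/2.9+100-.33)
for d,f,pts in((t,T,[(44,308),(286,345),(275,426),(31,385)]),(s,S,[(512,154),(747,157),(755,215),(507,216)])):
    print("rack",[np.round(back(d,f(p),.066)[:2]*1000,1).tolist() for p in pts])
for d,f,pts in((t,T,[(537,363),(742,345),(755,474),(553,496)]),(s,S,[(36,212),(52,311),(255,273),(230,178)])):
    print("base",[np.round(back(d,f(p),.012)[:2]*1000,1).tolist() for p in pts])
print("cap top",back(t,T((227,366)),.131),back(s,S((566,134)),.131))
print("ring",back(t,T((675,408)),.110),back(s,S((116,170)),.110))
print("red",back(t,T((209,233)),.125),back(s,S((611,241)),.125),back(t,T((239,501)),.125),back(s,S((523,46)),.125))
print("timer",back(t,T((416,320)),.09),back(s,S((384,224)),.09))
print("cam",[(-cv2.Rodrigues(np.array(d["rvec"]))[0].T@np.array(d["tvec"]).ravel()) for d in (t,s)])
E
```

```text
rack [[571.1, 297.5], [544.1, 102.1], [479.4, 108.9], [509.0, 304.1]]
rack [[484.6, 114.7], [509.8, 306.2], [568.9, 296.5], [547.1, 99.7]]
base [[539.1, -103.0], [556.8, -274.3], [450.1, -281.9], [429.7, -115.9]]
base [[457.3, -281.1], [559.1, -266.9], [540.9, -103.5], [439.4, -117.7]]
cap top [0.51893985 0.14026915 0.131     ] [0.52250852 0.14468129 0.131     ]
ring [ 0.49433189 -0.1993733   0.11      ] [ 0.50129778 -0.20107662  0.11      ]
red [0.62215015 0.15877558 0.125     ] [0.62250021 0.15919373 0.125     ] [0.41905112 0.12831474 0.125     ] [0.4214513  0.12985662 0.125     ]
timer [ 0.56214706 -0.00140498  0.09      ] [ 0.56166506 -0.00076366  0.09      ]
cam [array([0.39350427, 0.00147748, 1.20797355]), array([ 1.21221151, -0.08865069,  0.96080584])]
```

```bash
python3 -m inch '[[[1,34.8,-37.9,4,0,0,-79.3],[1,34.8,-37.9,4,0,0,-79.3],[1,34.8,-37.9,4,0,0,-79.3],[1,34.8,-37.9,4,0,0,-79.3],[1,34.8,-37.9,4,0,0,-79.3],[1,34.8,-37.9,4,0,0,-79.3],[1,34.8,-37.9,4,0,0,-79.3],[1,34.8,-37.9,4,0,0,-79.3],[1,34.8,-37.9,4,0,0,-79.3],[1,34.8,-37.9,4,0,0,-79.3],[1,34.8,-37.9,4,0,0,-79.3],[1,34.8,-37.9,4,0,0,-79.3]]]'
python3 - <<'E'
from h import *
d=env.get_image("wrist"); cv2.imwrite("pics/w1.png",d["frame"][:,:,::-1]); print(d["mtx"],d["rvec"],d["tvec"]); print(env.observe()["position"],np.round(env.observe()["tool_rot"],3))
E
```

```text
time_s: 1.8
position: [0.519, 0.1447, 0.2715]
tool_rot: [[0.992, 0.0, 0.129], [-0.129, 0.0, 0.992], [0.0, -1.0, 0.0]]
ft_force: [0.1, 0.3, 0.0]
grip_width: 0.0854
[[309.70691629   0.         316.04271539]
 [  0.         309.70691629 193.90688375]
 [  0.           0.           1.        ]] [-2.81058359  0.1831879   0.02921014] [-0.49589299  0.14628293  0.48644967]
[0.51914369 0.14449019 0.27155071] [[ 0.992  0.     0.129]
 [-0.129  0.     0.992]
 [ 0.    -1.     0.   ]]
```

View pics/w1.png

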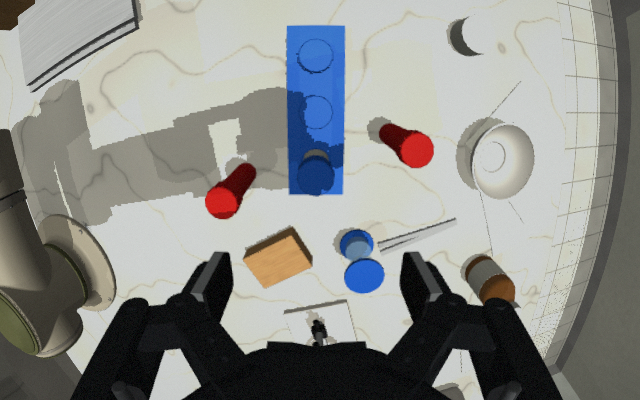

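```bash
cat >> h.py <<'E'
def wback(d,uv,z):
    R=cv2.Rodrigues(np.array(d["rvec"],float))[0]; t=np.array(d["tvec"],float).ravel(); m=d["mtx"]
    v=np.array([(uv[0]-m[0,2])/m[0,0],(uv[1]-m[1,2])/m[1,1]]); th=np.linalg.norm(v)
    r=R.T@np.append(v/max(th,1e-9)*np.sin(th),np.cos(th)); c=-R.T@t; return c+r*(z-c[2])/r[2]
def wproj(d,P):
    R=cv2.Rodrigues(np.array(d["rvec"],float))[0]; t=np.array(d["tvec"],float).ravel(); m=d["mtx"]
    p=np.array(P,float).reshape(-1,3)@R.T+t; rr=np.hypot(p[:,0],p[:,1]); th=np.arctan2(rr,p[:,2])
    k=(th/np.maximum(rr,1e-9))[:,None]; return p[:,:2]*k*m[0,0]+m[:2,2]
E
python3 - <<'E'
from h import *
d=env.get_image("wrist"); crop("wrist",240,400,10,210,3.5,"w1c.png",1.5,d)
print([np.round(wback(d,p,.066)[:2]*1000,1).tolist() for p in [(287,26),(344,26),(343,195),(289,195)]])
for c in ((.5193,.144),(.522,.143),(.519,.141)):
    a=np.linspace(0,2*np.pi,9)[:-1]; print(c,np.round(wproj(d,[[c[0]+.018*np.cos(x),c[1]+.018*np.sin(x),.131] for x in a])).mean(0))
E
```

```text
[[508.4, 307.9], [570.5, 299.7], [546.4, 105.0], [482.6, 113.4]]
(0.5193, 0.144) [316.375 182.125]
(0.522, 0.143) [319.375 182.75 ]
(0.519, 0.141) [316.375 185.125]
```

View pics/w1c.png

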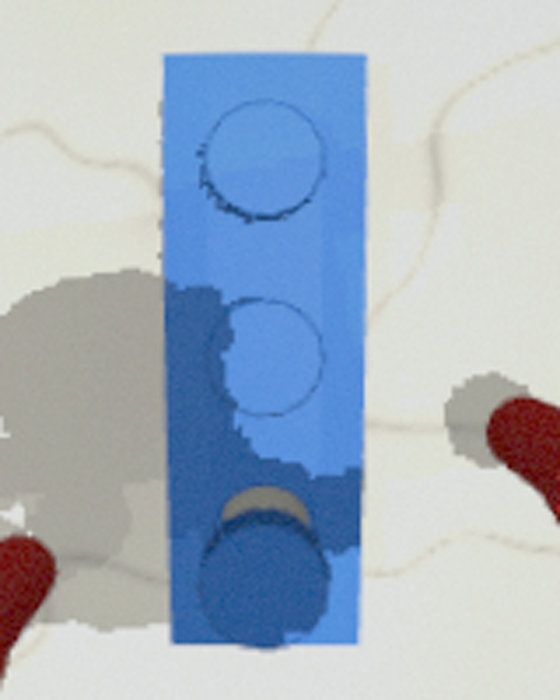

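```bash
python3 -m inch '[[[1,-2.2,-34.5,0,0,0,0],[1,-2.2,-34.5,0,0,0,0],[1,-2.2,-34.5,0,0,0,0],[1,-2.2,-34.5,0,0,0,0],[1,-2.2,-34.5,0,0,0,0],[1,-2.2,-34.5,0,0,0,0],[1,-2.2,-34.5,0,0,0,0],[1,-2.2,-34.5,0,0,0,0],[1,-2.2,-34.5,0,0,0,0]]]'
python3 - <<'E'
from h import *
d=env.get_image("wrist"); cv2.imwrite("pics/w2.png",d["frame"][:,:,::-1]); crop("wrist",230,410,80,260,4,"w2c.png",1.2,d)
import pickle; pickle.dump(d,open("w2.pkl","wb")); print(env.observe()["position"])
E
```

```text
time_s: 3.02
position: [0.498, -0.2003, 0.2715]
tool_rot: [[0.992, 0.0, 0.129], [-0.129, -0.0, 0.992], [0.0, -1.0, -0.0]]
ft_force: [-0.6, -0.0, -0.6]
grip_width: 0.0853
[ 0.49802801 -0.20040139  0.27153821]
```

View pics/w2.png

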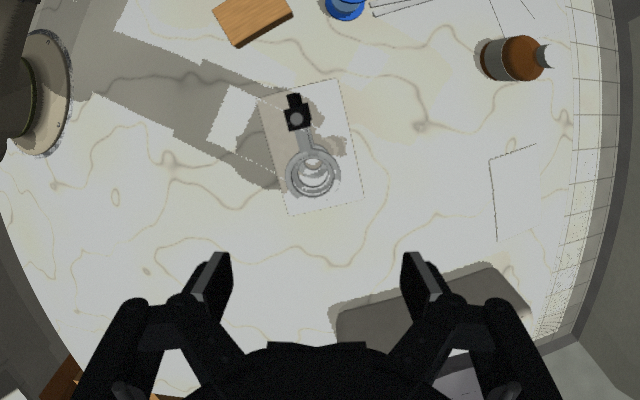

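View pics/w2c.png

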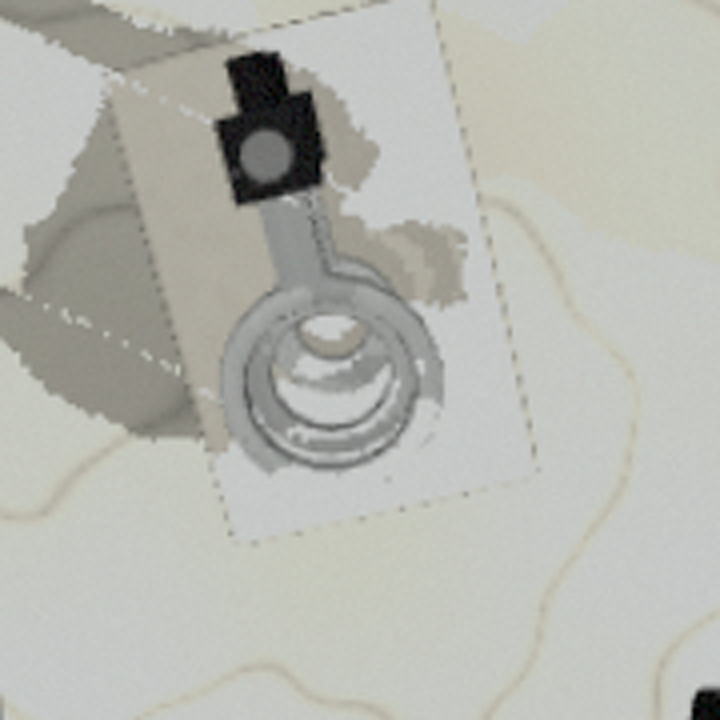

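```bash
cat > ov.py <<'E'
from h import *
import pickle,sys
d=pickle.load(open("w2.pkl","rb"))
X0=np.array(eval(sys.argv[1])); M=np.array(eval(sys.argv[2]))/1000.; out=sys.argv[3]; lz=float(sys.argv[4])
x0,y0,s=270,120,8
f=d["frame"][120:210,270:360,::-1]; im=cv2.resize(f,None,fx=s,fy=s,interpolation=cv2.INTER_CUBIC)[:600]
im=(im*0.75).astype(np.uint8)
a=np.linspace(0,2*np.pi,73)
def circ(c,r,z,col):
    p=wproj(d,np.stack([c[0]+r*np.cos(a),c[1]+r*np.sin(a),np.full(73,z)],1)); p=((p-[x0,y0]+.5)*s).round().astype(int)
    cv2.polylines(im,[p],True,col,1)
circ(X0,.022,.110,(0,0,255));circ(X0,.029,.110,(0,0,255));circ(X0,.022,.102,(0,128,255))
circ(X0+M,.0165,.088,(0,255,0));circ(X0+M,.0165,.080,(255,255,0));circ(X0+M,.024,.088,(0,255,0))
circ(X0,.011,lz,(255,0,255));circ(X0,.022,lz,(255,0,255))
cv2.imwrite("pics/"+out,im)
E
python3 - <<'E'
from h import *
import pickle; d=pickle.load(open("w2.pkl","rb"))
print(wback(d,(312.9,174.4),.11),[np.round(wback(d,(x/4+230,y/4+80),.012)*1000,1)[:2].tolist() for x,y in((112,72),(432,0),(538,470),(236,545))])
E
python3 ov.py "[.4968,-.1975]" "[0,0]" o1.png .046
```

```text
[ 0.49506549 -0.19830593  0.11      ] [[433.9, -112.8], [538.9, -104.2], [557.3, -266.3], [449.1, -280.3]]
```

View pics/o1.png

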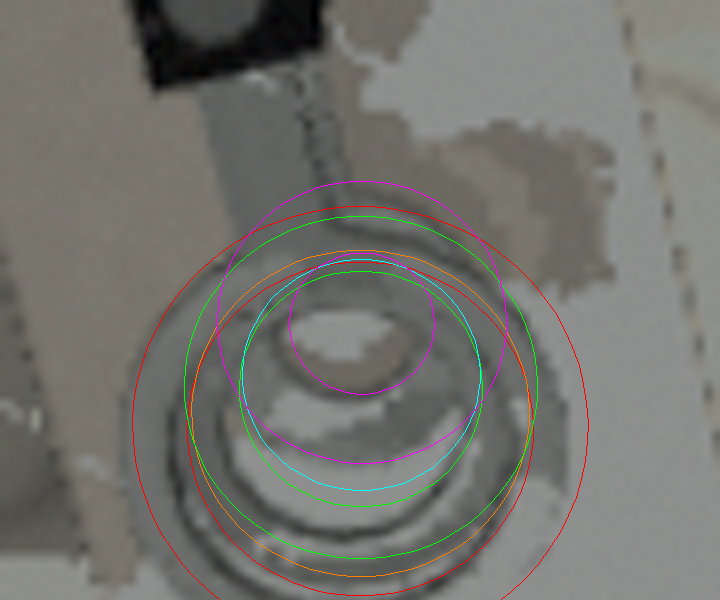

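```bash
sed -i 's/x0,y0,s=270,120,8/x0,y0,s=270,136,8/; s/\[120:210,270:360/[136:211,270:360/' ov.py
python3 ov.py "[.4948,-.1987]" "[0,-3]" o2.png .046
```

```text
(no output)
```

View pics/o2.png

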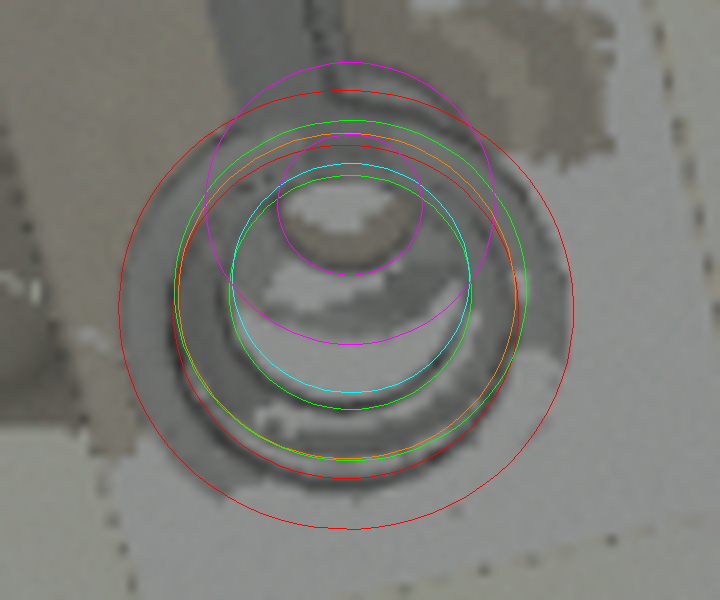

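```bash
python3 ov.py "[.4945,-.1999]" "[0.2,-1.8]" o3.png .039
```

```text
(no output)
```

View pics/o3.png

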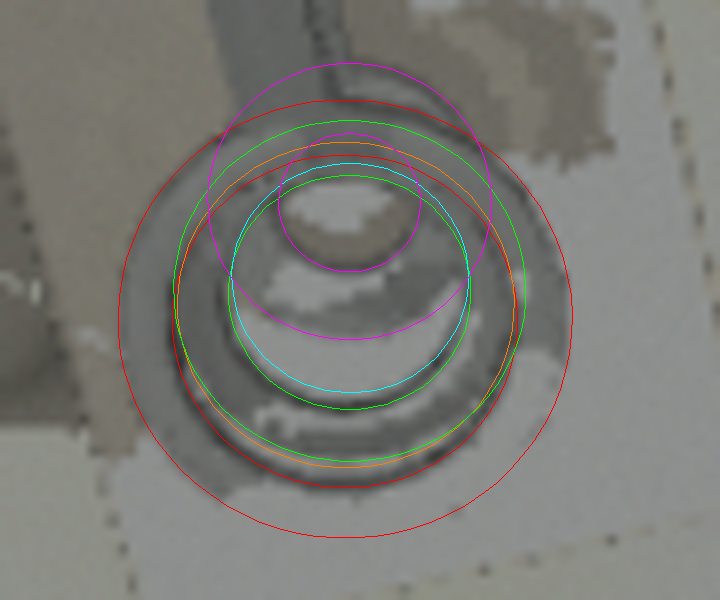

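```bash
python3 - <<'E'
from h import *
import pickle; d=pickle.load(open("w2.pkl","rb"))
d["tvec"]=[-0.49589299,0.14628293,0.48644967]; d["rvec"]=[-2.81058359,0.1831879,0.02921014]
print([wback(d,(315.2,y),.131) for y in (175.2,176.6)])
# short caps at z .091: crop (264,160),(266,357)
print(wback(d,(240+264/3.5,10+160/3.5),.091),wback(d,(240+266/3.5,10+357/3.5),.091))
E
```

```text
[array([0.51900841, 0.15118074, 0.131     ]), array([0.51882871, 0.14981521, 0.131     ])]
[0.53427275 0.26634414 0.091     ] [0.52719687 0.20777515 0.091     ]
```

```bash
python3 -m inch '[[[1,2.1,34.7,0,0,0,0],[1,2.1,34.7,0,0,0,0],[1,2.1,34.7,0,0,0,0],[1,2.1,34.7,0,0,0,0],[1,2.1,34.7,0,0,0,0],[1,2.1,34.7,0,0,0,0],[1,2.1,34.7,0,0,0,0],[1,2.1,34.7,-13,0,0,0],[1,2.1,34.7,-13,0,0,0],[1,2.1,34.7,-13,0,0,0],[1,2.1,34.7,-13,0,0,0]]]'
python3 - <<'E'
from h import *
d=env.get_image("wrist"); cv2.imwrite("pics/w3.png",d["frame"][:,:,::-1]);  print(env.observe()["position"],-cv2.Rodrigues(np.array(d["rvec"]))[0].T@np.array(d["tvec"]).ravel())
E
```

```text
time_s: 4.45
position: [0.5199, 0.1452, 0.1433]
tool_rot: [[0.991, 0.003, 0.131], [-0.131, 0.0, 0.991], [0.003, -1.0, 0.0]]
ft_force: [-0.4, 0.7, 1.1]
grip_width: 0.0855
[0.52021618 0.14528382 0.14386773] [0.53035861 0.22788303 0.28615358]
```

View pics/w3.png

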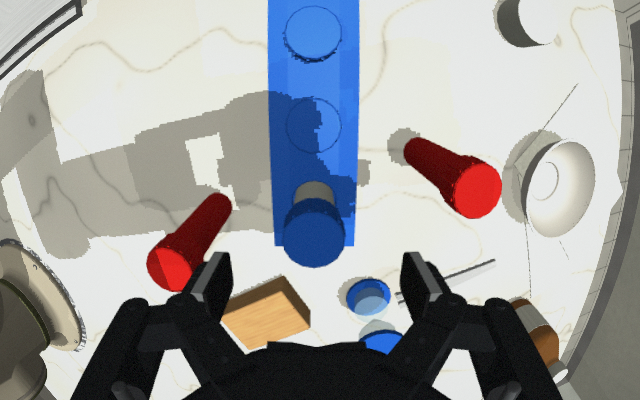

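```bash
python3 - <<'E'
from h import *
d=env.get_image("wrist"); print(env.observe()["position"]);crop("wrist",190,450,160,320,3,"w3c.png",1.5,d)
print(wback(d,(314.5,237),.131))
P=env.observe()["position"]
Rt=np.array(env.observe()["tool_rot"])
# where would pads (opening 85, tip back 13mm, +-11mm wide) project
for sx in(-1,1):
  for back in (.013,):
    for z in(-.011,0,.011):
      print(sx,z,wproj(d,[P+Rt@np.array([sx*.0427,-back,z])])[0].round(1))
E
```

```text
[0.52020313 0.14532028 0.1439296 ]
[0.52000757 0.15068816 0.131     ]
-1 -0.011 [234.5 285.7]
-1 0 [231.8 268.1]
-1 0.011 [229.1 249.2]
1 -0.011 [398.  285.5]
1 0 [400.7 267.9]
1 0.011 [403.3 249. ]
```

View pics/w3c.png

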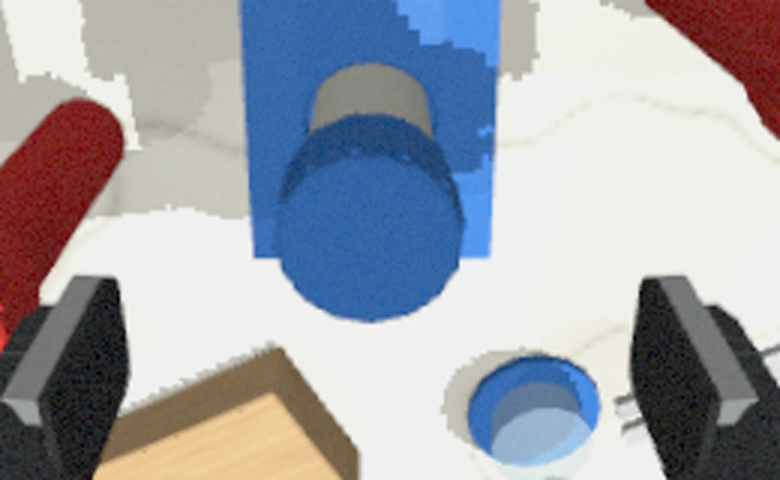

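```bash
python3 -m inch '[[[1,0,0.2,-4.3,0,0,0],[1,0,0.2,-4.3,0,0,0],[1,0,0.2,-4.3,0,0,0],[1,0,0.2,-4.3,0,0,0]]]'
python3 - <<'E'
from h import *
d=env.get_image("wrist"); crop("wrist",190,450,160,360,3,"w4.png",1.5,d)
E
```

```text
time_s: 5.05
position: [0.5197, 0.1475, 0.1001]
tool_rot: [[0.991, 0.003, 0.131], [-0.131, 0.0, 0.991], [0.003, -1.0, 0.001]]
ft_force: [0.6, -0.4, 0.2]
grip_width: 0.0854
```

View pics/w4.png

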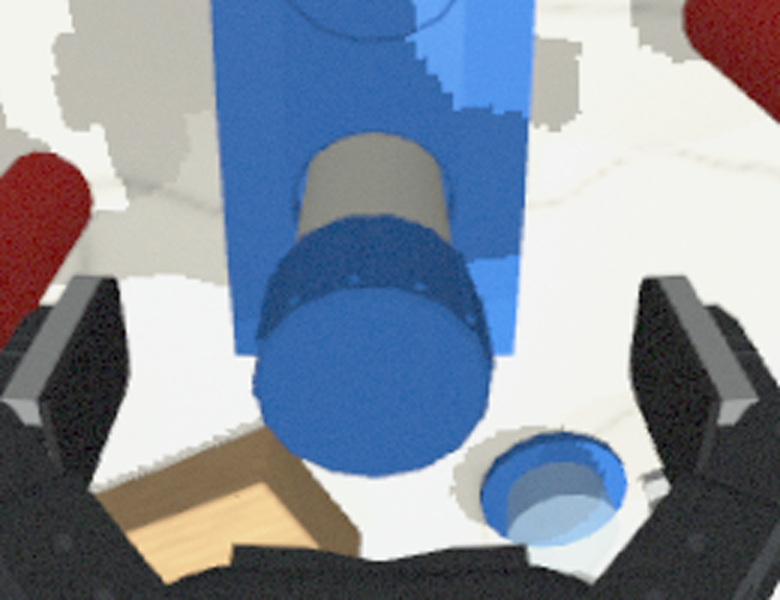

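```bash
python3 -m inch '[[[1,0,0.2,-0.1,0,0,0],[1,0,0.2,-0.1,0,0,0],[-1,0,0.2,-0.1,0,0,0],[-1,0,0.2,-0.1,0,0,0],[-1,0,0.2,-0.1,0,0,0],[-1,0,0.2,-0.1,0,0,0],[-1,0,0.2,-0.1,0,0,0],[-1,0,0.2,-0.1,0,0,0],[-1,0,0.2,-0.1,0,0,0],[-1,0,0.2,-0.1,0,0,0]]]' 40
python3 - <<'E'
from h import *
d=env.get_image("wrist"); crop("wrist",190,450,160,360,3,"w5.png",1.5,d)
E
```

```text
time_s: 6.35
position: [0.519, 0.1495, 0.0975]
tool_rot: [[0.991, 0.0, 0.131], [-0.131, 0.0, 0.991], [0.0, -1.0, 0.0]]
ft_force: [-0.0, -0.5, 4.0]
grip_width: 0.0342
```

View pics/w5.png

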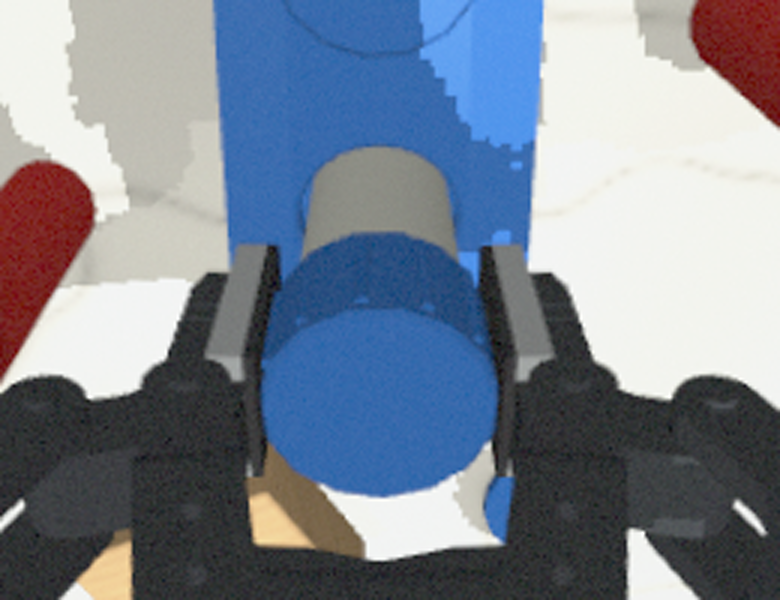

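```bash
python3 -m inch '[[[-1,0,0,0.5,0,0,0],[-1,0,0,2,0,0,0],[-1,0,0,4,0,0,0],[-1,0,0,7,0,0,0],[-1,0,0,10,0,0,0],[-1,0,0,14.5,0,0,0],[-1,0,0,14.5,0,0,0],[-1,0,0,14.5,0,0,0],[-1,0,0,14.5,0,0,0],[-1,0,0,14.5,0,0,0]]]'
python3 - <<'E'
from h import *
d=env.get_image("wrist"); crop("wrist",190,450,160,360,3,"w6.png",1.5,d); crop("scene",300,460,60,200,4,"s6.png")
E
```

```text
time_s: 7.65
position: [0.5186, 0.1494, 0.2416]
tool_rot: [[0.991, -0.002, 0.131], [-0.131, -0.0, 0.991], [-0.002, -1.0, -0.0]]
ft_force: [-0.4, -0.2, 0.3]
grip_width: 0.0342
```

View pics/w6.png

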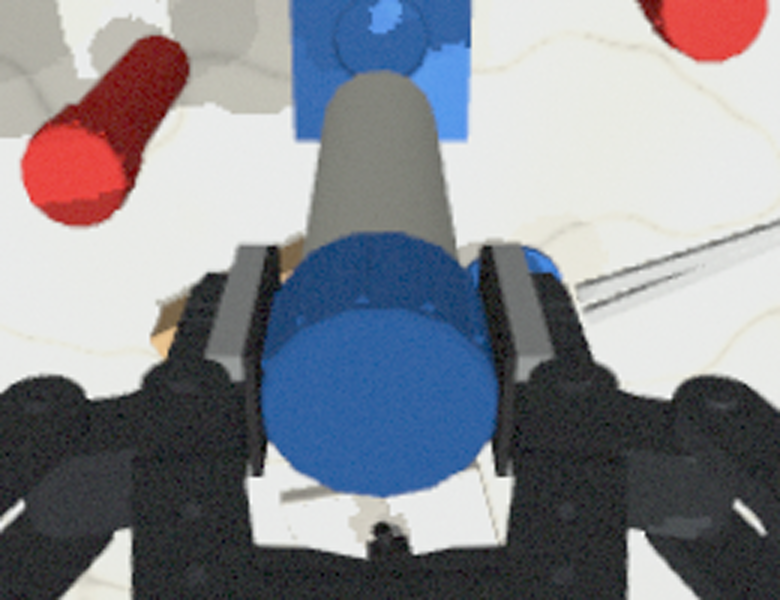

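View pics/s6.png

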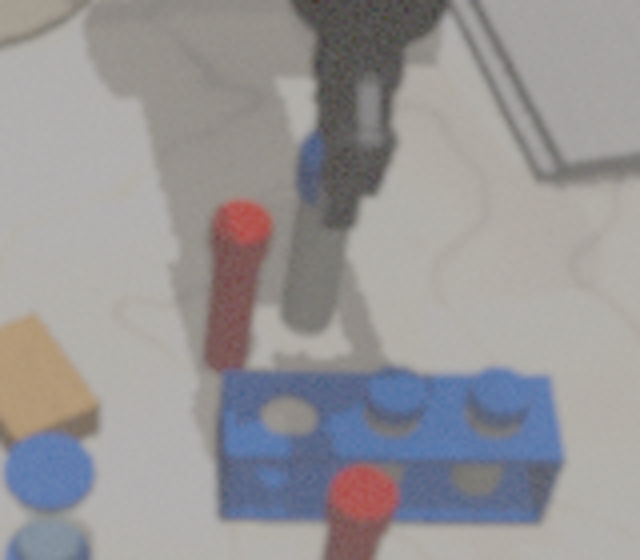

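```bash
cat > hold.py <<'E'
from h import *
s=env.get_image("scene"); w=env.get_image("wrist"); t=env.get_image("top")
o=env.observe(); P=o["position"]; R=np.array(o["tool_rot"])
ims=[]
a=np.linspace(0,2*np.pi,49)
def draw(d,pf,x0,y0,W,H,k,out,g):
    f=(np.clip(d["frame"][y0:y0+H,x0:x0+W,::-1]/255.,0,1)**(1/g)*255).astype(np.uint8)
    im=cv2.resize(f,None,fx=k,fy=k,interpolation=cv2.INTER_CUBIC)
    for dd,col in((0,(0,255,0)),(.003,(0,255,255))):
        for h,r in((0,.015),(.1,.018),(.125,.018)):
            loc=np.stack([r*np.cos(a),np.full(49,.0915-h),r*np.sin(a)+dd],1)  # tool y down, tool z ~ +world y
            p=pf(d,P+loc@R.T); p=((p-[x0,y0]+.5)*k).round().astype(int); cv2.polylines(im,[p],True,col,1)
    cv2.imwrite("pics/"+out,im); return
draw(w,wproj,230,160,180,150,4,"h_w.png",1.5)
import sys
X=[int(v) for v in sys.argv[1:]]
draw(s,proj,X[0],X[1],100,100,6,"h_s.png",1.8)
draw(t,proj,X[2],X[3],100,100,6,"h_t.png",1.8)
E
python3 hold.py 330 60 220 180
```

```text
(no output)
```

View pics/h_w.png

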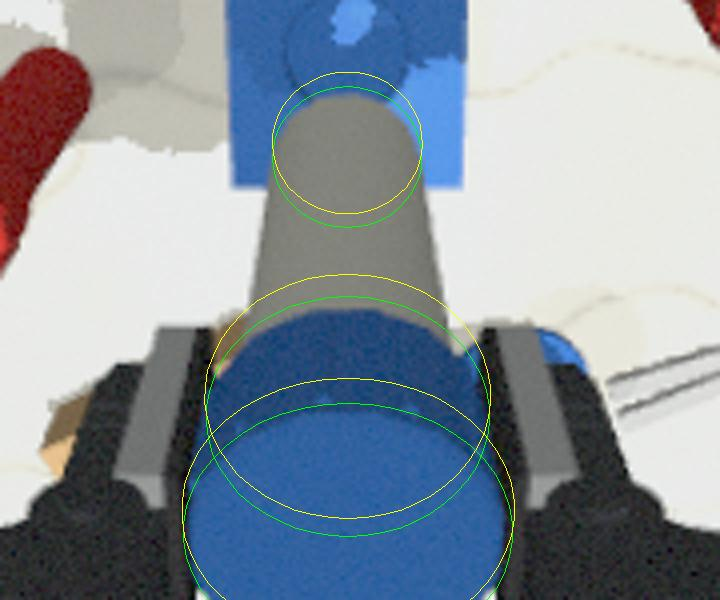

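View pics/h_s.png

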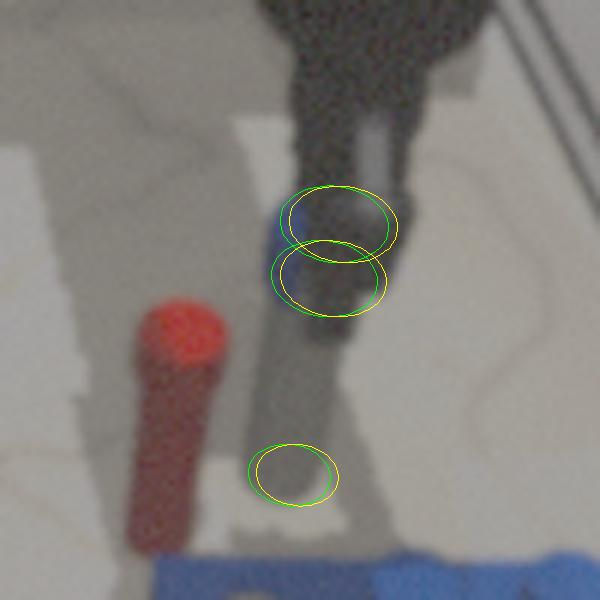

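```bash
python3 -m inch '[[[-1,-0.5,-5,0,0,0,0],[-1,-1,-10,0,0,0,0],[-1,-1.3,-15,0,0,0,0],[-1,-1.6,-20,0,0,0,0],[-1,-1.9,-25,0,0,0,0],[-1,-2.1,-30,0,0,0,0],[-1,-2.4,-33,0,0,0,0],[-1,-2.4,-35.1,0,0,0,0],[-1,-2.4,-35.1,-2.8,0,0,0],[-1,-2.4,-35.1,-2.8,0,0,0],[-1,-2.4,-35.1,-2.8,0,0,0],[-1,-2.4,-35.1,-2.8,0,0,0],[-1,-2.4,-35.1,-2.8,0,0,0]]]'
python3 - <<'E'
from h import *
s=env.observe(); print(s["position"],s["ft_force"],s["wrist_torque"]); s=env.observe()
E
python3 hold.py 190 110 370 200
```

```text
time_s: 9.52
position: [0.4951, -0.2014, 0.215]
tool_rot: [[0.991, 0.001, 0.13], [-0.13, -0.001, 0.991], [0.001, -1.0, -0.001]]
ft_force: [-0.2, 0.0, 0.4]
grip_width: 0.0342
[ 0.49508458 -0.20143937  0.2149746 ] [-0.16680239  0.03948732  0.39103715] [ 0.01887704 -0.05825368  0.01605334]
```

View pics/h_w.png

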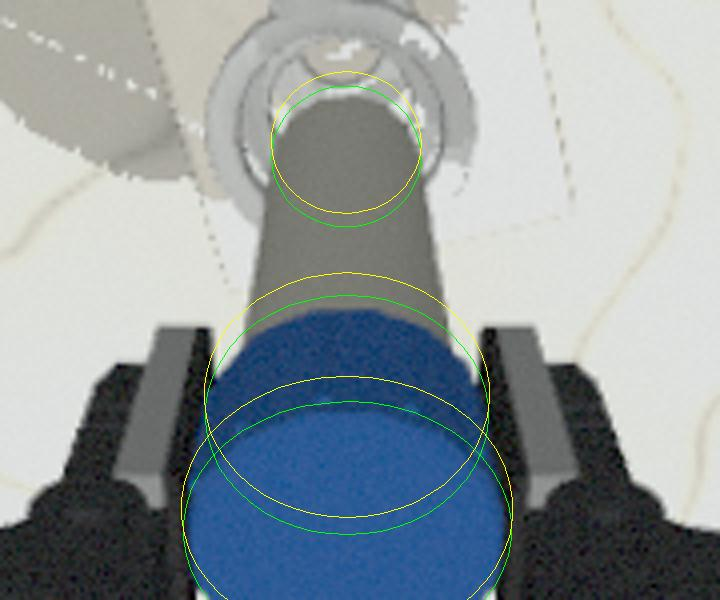

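View pics/h_s.png

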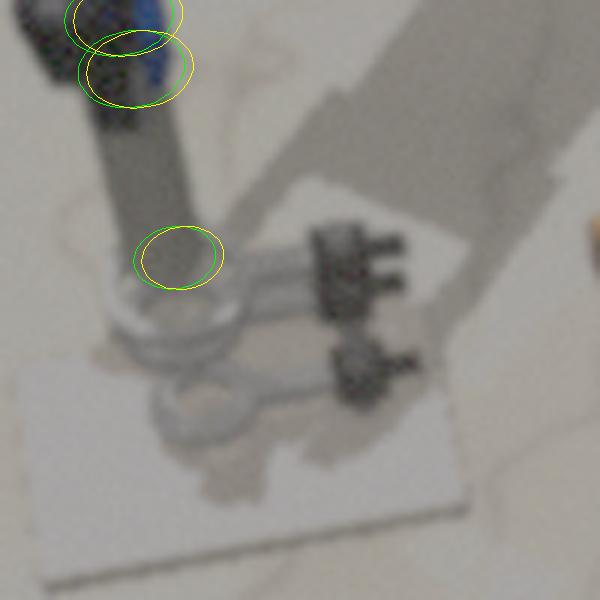

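```bash
cat > ov2.py <<'E'
from h import *
import sys
d=env.get_image("wrist"); X0=np.array([.4945,-.1999]); M=np.array([.0002,-.0018])
o=env.observe(); P=o["position"]; zb=P[2]-.0915; dd=float(sys.argv[1])/1000
x0,y0,s=270,140,8; im=cv2.resize(d["frame"][y0:y0+75,x0:x0+90,::-1],None,fx=s,fy=s,interpolation=cv2.INTER_CUBIC); im=(im*.8).astype(np.uint8)
a=np.linspace(0,2*np.pi,73)
def circ(c,r,z,col):
    p=wproj(d,np.stack([c[0]+r*np.cos(a),c[1]+r*np.sin(a),np.full(73,z)],1)); p=((p-[x0,y0]+.5)*s).round().astype(int)
    cv2.polylines(im,[p],True,col,1)
circ(X0,.022,.110,(0,0,255));circ(X0,.029,.110,(0,0,255));circ(X0+M,.0165,.088,(0,255,0));circ(X0,.011,.039,(255,0,255))
circ(P[:2]+[0,dd],.015,zb,(0,255,255))
cv2.imwrite("pics/"+sys.argv[2],im)
E
python3 ov2.py -1.7 v1.png
```

```text
(no output)
```

View pics/v1.png

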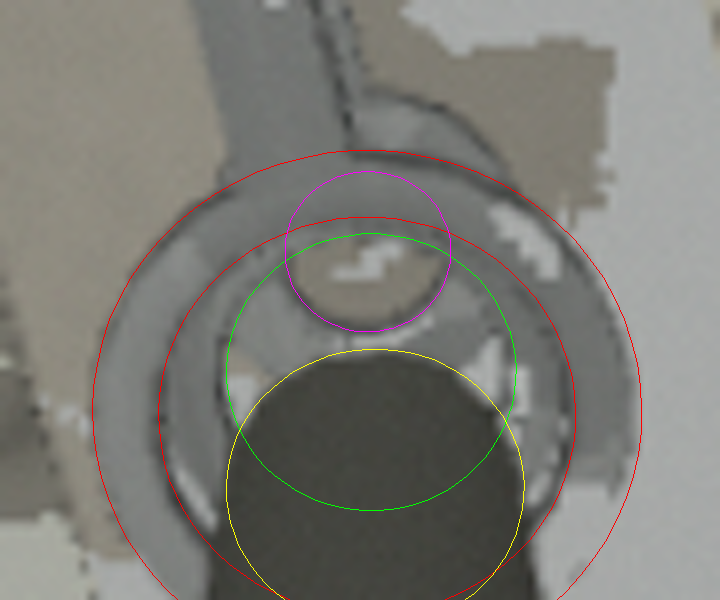

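```bash
python3 -m inch '[[[-1,-0.05,0.12,0,0,0,0],[-1,-0.05,0.12,0,0,0,0],[-1,-0.05,0.12,-1,0,0,0],[-1,-0.05,0.12,-2,0,0,0],[-1,-0.05,0.12,-2.9,0,0,0],[-1,-0.05,0.12,-2.9,0,0,0],[-1,-0.05,0.12,-2.9,0,0,0],[-1,-0.05,0.12,-2.9,0,0,0]]]'
python3 ov2.py -1.7 v2.png
```

```text
time_s: 10.72
position: [0.4945, -0.2004, 0.1857]
tool_rot: [[0.991, 0.001, 0.131], [-0.131, -0.0, 0.991], [0.001, -1.0, -0.0]]
ft_force: [-0.2, -0.7, 0.1]
grip_width: 0.0346
```

View pics/v2.png

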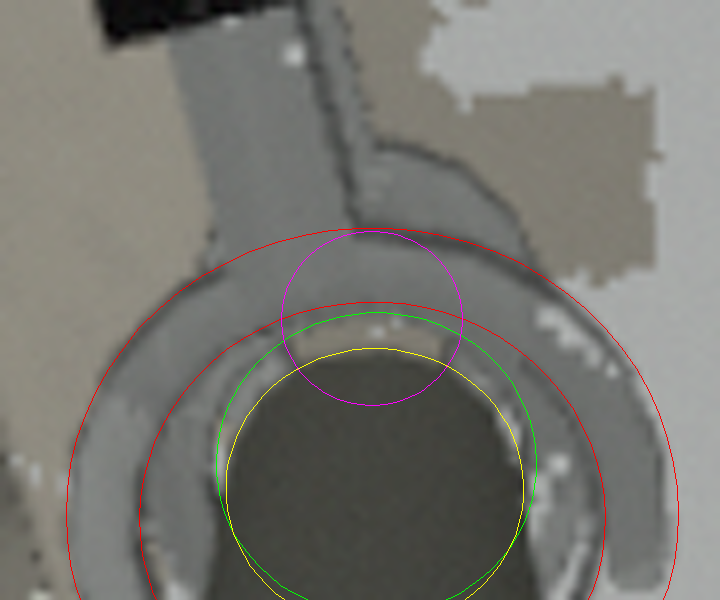

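```bash
python3 -m inch '[[[-1,-0.06,0.03,0,0,0,0],[-1,-0.06,0.03,-0.3,0,0,0],[-1,-0.06,0.03,-0.5,0,0,0],[-1,-0.06,0.03,-0.7,0,0,0],[-1,-0.06,0.03,-0.8,0,0,0],[-1,-0.06,0.03,-0.8,0,0,0],[-1,-0.06,0.03,-0.8,0,0,0]]]'
python3 - <<'E'
from h import *
s=env.observe(); print(s["position"],s["ft_force"],s["wrist_torque"])
E
python3 ov2.py -1.7 v3.png
```

```text
time_s: 11.65
position: [0.4938, -0.2001, 0.1774]
tool_rot: [[0.991, 0.0, 0.131], [-0.131, -0.0, 0.991], [0.0, -1.0, -0.0]]
ft_force: [0.2, 0.3, -0.5]
grip_width: 0.0344
[ 0.49379552 -0.20009076  0.17737318] [ 0.16913091  0.26228344 -0.51204694] [-0.00288935 -0.05190782 -0.00993557]
```

View pics/v3.png

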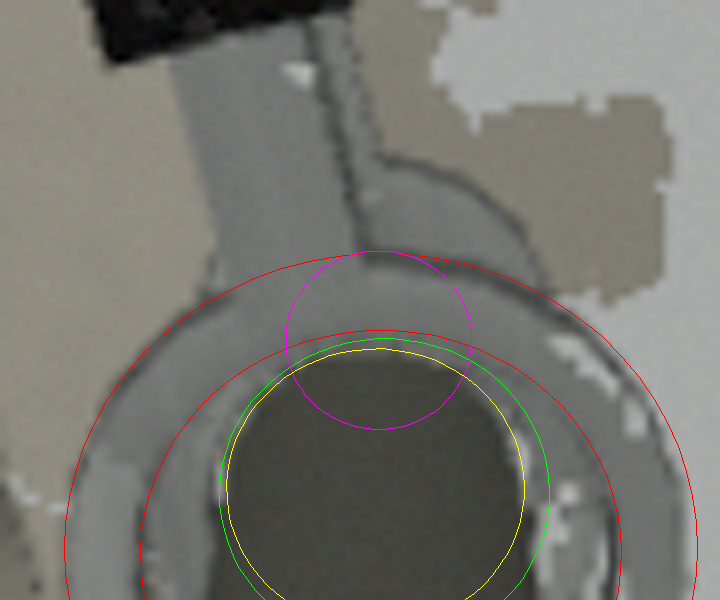

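```bash
python3 -m inch '[[[-1,0,0,-0.1,0,0,0],[-1,0,0,-0.2,0,0,0],[-1,0,0,-0.3,0,0,0],[-1,0,0,-0.3,0,0,0],[-1,0,0,-0.3,0,0,0]]]'
```

```text
time_s: 12.32
position: [0.4938, -0.2001, 0.1744]
tool_rot: [[0.991, 0.0, 0.131], [-0.131, -0.0, 0.991], [0.0, -1.0, -0.0]]
ft_force: [0.1, -0.5, -1.0]
grip_width: 0.0346
```

```bash
python3 ov2.py -1.7 v4.png;  python3 -m inch '[[[-1,0,0,-0.1,0,0,0],[-1,0,0,-0.2,0,0,0],[-1,0,0,-0.2,0,0,0]]]'
```

```text
time_s: 12.75
position: [0.4937, -0.2, 0.1722]
tool_rot: [[0.991, -0.0, 0.131], [-0.131, 0.0, 0.991], [-0.0, -1.0, 0.0]]
ft_force: [0.6, -0.1, -0.5]
grip_width: 0.0343
```

View pics/v4.png

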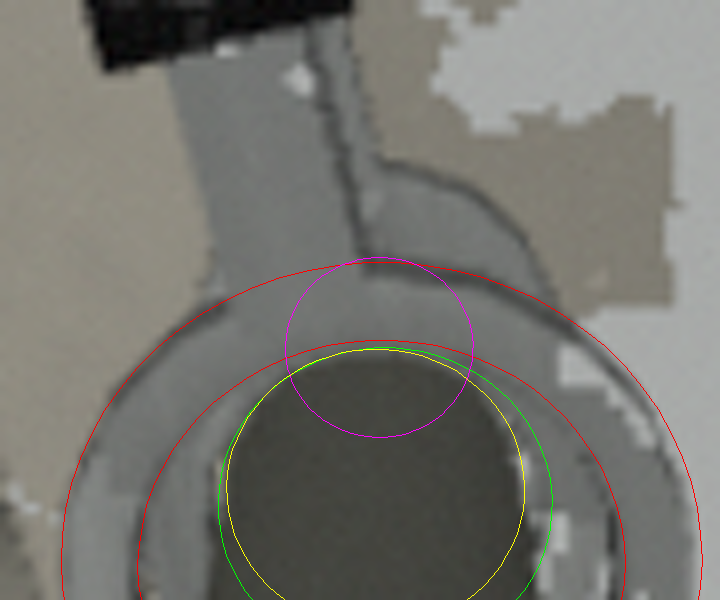

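```bash
python3 -m inch '[[[-1,0,0,-0.15,0,0,0],[-1,0,0,-0.3,0,0,0],[-1,0,0,-0.3,0,0,0]]]';  python3 -m inch '[[[-1,0,0,-0.15,0,0,0],[-1,0,0,-0.3,0,0,0],[-1,0,0,-0.3,0,0,0]]]'
```

```text
time_s: 13.12
position: [0.4937, -0.2, 0.1692]
tool_rot: [[0.991, -0.0, 0.131], [-0.131, 0.0, 0.991], [-0.0, -1.0, 0.0]]
ft_force: [0.1, -0.1, 0.2]
grip_width: 0.034
time_s: 13.5
position: [0.4937, -0.2, 0.1662]
tool_rot: [[0.991, -0.0, 0.131], [-0.131, 0.0, 0.991], [-0.0, -1.0, 0.0]]
ft_force: [-0.3, 0.0, -0.2]
grip_width: 0.0346
```

```bash
python3 -m inch '[[[-1,0,0,-0.3,0,0,0],[-1,0,0,-0.6,0,0,0],[-1,0,0,-0.9,0,0,0],[-1,0,0,-1.2,0,0,0],[-1,0,0,-1.6,0,0,0],[-1,0,0,-1.6,0,0,0],[-1,0,0,-1.6,0,0,0]]]';  python3 -m inch '[[[-1,0,0,-0.15,0,0,0],[-1,0,0,-0.3,0,0,0],[-1,0,0,-0.3,0,0,0]]]'; python3 -m inch '[[[-1,0,0,-0.15,0,0,0],[-1,0,0,-0.2,0,0,0],[-1,0,0,-0.2,0,0,0]]]'
```

```text
time_s: 14.38
position: [0.4938, -0.2001, 0.1504]
tool_rot: [[0.991, 0.0, 0.131], [-0.131, -0.0, 0.991], [0.0, -1.0, -0.0]]
ft_force: [-0.0, 0.0, -1.0]
grip_width: 0.0342
time_s: 14.75
position: [0.4937, -0.2, 0.1472]
tool_rot: [[0.991, -0.0, 0.131], [-0.131, 0.0, 0.991], [-0.0, -1.0, 0.0]]
ft_force: [-0.0, 0.4, -0.6]
grip_width: 0.0344
time_s: 15.12
position: [0.4937, -0.2001, 0.1453]
tool_rot: [[0.991, -0.0, 0.131], [-0.131, 0.0, 0.991], [-0.0, -1.0, 0.0]]
ft_force: [-0.5, -0.1, -0.7]
grip_width: 0.0341
```

Bottom about 54 mm. Continuing in 2 mm feels.

```bash
python3 -m inch '[[[-1,0,0,-0.1,0,0,0],[-1,0,0,-0.2,0,0,0],[-1,0,0,-0.2,0,0,0]]]' | grep -E 'pos|ft'
```

```text
position: [0.4937, -0.2001, 0.1432]
ft_force: [-0.4, 0.3, -0.6]
```

```bash
python3 -m inch '[[[-1,0,0,-0.1,0,0,0],[-1,0,0,-0.2,0,0,0],[-1,0,0,-0.2,0,0,0]]]' | grep -E 'pos|ft'
```

```text
position: [0.4937, -0.2, 0.1412]
ft_force: [0.2, -0.1, -1.0]
```

```bash
python3 -m inch '[[[-1,0,0,-0.1,0,0,0],[-1,0,0,-0.2,0,0,0],[-1,0,0,-0.2,0,0,0]]]' | grep -E 'pos|ft'
```

```text
position: [0.4937, -0.2, 0.1392]
ft_force: [-0.7, -0.1, -0.9]
```

```bash
python3 -m inch '[[[-1,0,0,-0.1,0,0,0],[-1,0,0,-0.15,0,0,0],[-1,0,0,-0.15,0,0,0]]]' | grep -E 'pos|ft'
```

```text
position: [0.4937, -0.2, 0.1377]
ft_force: [0.2, 0.1, -0.6]
```

Bottom about 46 mm, no contact yet.

```bash
python3 -m inch '[[[-1,0,0,-0.1,0,0,0],[-1,0,0,-0.15,0,0,0],[-1,0,0,-0.15,0,0,0]]]' | grep -E 'pos|ft'
```

```text
position: [0.4937, -0.2001, 0.1363]
ft_force: [0.3, -0.4, -0.6]
```

```bash
python3 -m inch '[[[-1,0,0,-0.1,0,0,0],[-1,0,0,-0.15,0,0,0],[-1,0,0,-0.15,0,0,0]]]' | grep -E 'pos|ft'
```

```text
position: [0.4937, -0.2001, 0.1348]
ft_force: [0.0, 0.4, -0.1]
```

```bash
python3 -m inch '[[[-1,0,0,-0.1,0,0,0],[-1,0,0,-0.1,0,0,0],[-1,0,0,-0.1,0,0,0]]]' | grep -E 'pos|ft'
```

```text
position: [0.4938, -0.2001, 0.1338]
ft_force: [0.7, 0.7, -0.4]
```

```bash
python3 -m inch '[[[-1,0,0,-0.1,0,0,0],[-1,0,0,-0.1,0,0,0],[-1,0,0,-0.1,0,0,0]]]' | grep -E 'pos|ft'
```

```text
position: [0.4938, -0.2001, 0.1328]
ft_force: [0.0, -1.1, -0.4]
```

```bash
python3 -m inch '[[[-1,0,0,-0.1,0,0,0],[-1,0,0,-0.1,0,0,0],[-1,0,0,-0.1,0,0,0]]]' | grep -E 'pos|ft'
```

```text
position: [0.4937, -0.2, 0.1318]
ft_force: [1.0, -0.3, -0.8]
```

```bash
python3 -m inch '[[[-1,0,0,-0.1,0,0,0],[-1,0,0,-0.1,0,0,0],[-1,0,0,-0.1,0,0,0]]]' | grep -E 'pos|ft'
```

```text
position: [0.4938, -0.2001, 0.1308]
ft_force: [0.3, 0.1, -1.0]
```

```bash
python3 -m inch '[[[-1,0,0,-0.1,0,0,0],[-1,0,0,-0.1,0,0,0],[-1,0,0,-0.1,0,0,0]]]' | grep -E 'pos|ft'
```

```text
position: [0.4937, -0.2, 0.1298]
ft_force: [-0.3, 0.1, -0.4]
```

```bash
python3 -m inch '[[[-1,0,0,-0.1,0,0,0],[-1,0,0,-0.1,0,0,0],[-1,0,0,-0.1,0,0,0]]]' | grep -E 'pos|ft'
```

```text
position: [0.4938, -0.2001, 0.1289]
ft_force: [-0.7, 0.4, 0.1]
```

```bash
python3 -m inch '[[[-1,0,0,-0.1,0,0,0],[-1,0,0,-0.1,0,0,0],[-1,0,0,-0.1,0,0,0]]]' | grep -E 'pos|ft'
```

```text
position: [0.4938, -0.2001, 0.128]
ft_force: [0.1, 0.7, 3.2]
```

```bash
python3 -m inch '[[[-1,0,0,-0.04,0,0,0],[-1,0,0,-0.04,0,0,0],[-1,0,0,-0.04,0,0,0]]]' | grep -E 'pos|ft'; python3 -m inch '[[[-1,0,0,0,0,0,0]]]' | grep -E 'pos|ft'; python3 -m inch '[[[-1,0,0,0,0,0,0]]]' | grep -E 'pos|ft'
```

```text
position: [0.4938, -0.2001, 0.1275]
ft_force: [-0.6, 0.2, 3.6]
position: [0.4938, -0.2001, 0.1275]
ft_force: [-0.4, -0.7, 3.2]
position: [0.4938, -0.2001, 0.1275]
ft_force: [0.1, -0.2, 3.4]
```

```bash
python3 -m inch '[[[-1,0,0,-0.04,0,0,0],[-1,0,0,-0.04,0,0,0],[-1,0,0,-0.04,0,0,0]]]' | grep -E 'pos|ft'; python3 -m inch '[[[-1,0,0,0,0,0,0]]]' | grep -E 'pos|ft'; python3 -m inch '[[[-1,0,0,0,0,0,0]]]' | grep -E 'pos|ft'; python3 hold.py 190 110 370 200
```

```text
position: [0.4938, -0.2001, 0.1271]
ft_force: [0.3, -0.1, 4.7]
position: [0.4938, -0.2001, 0.1271]
ft_force: [-0.0, -0.1, 4.9]
position: [0.4938, -0.2001, 0.1271]
ft_force: [-0.2, 1.2, 4.5]
```

View pics/h_w.png

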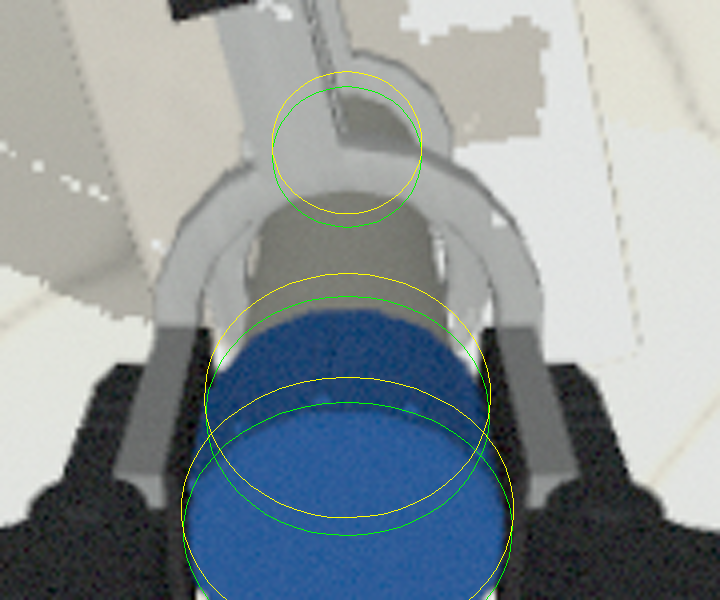

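View pics/h_s.png

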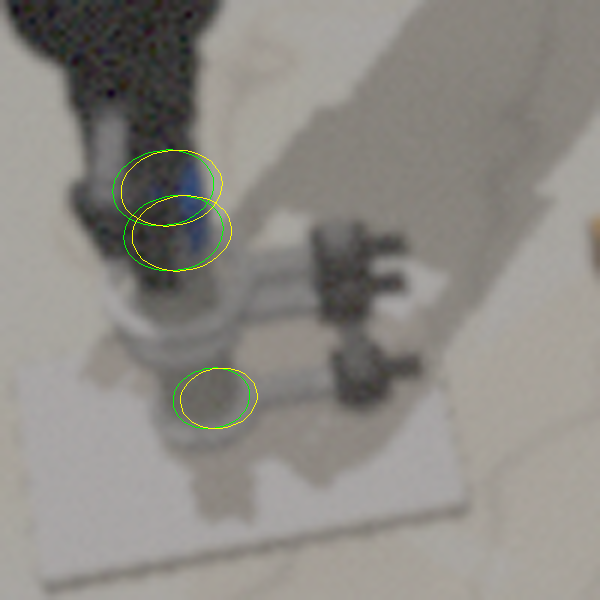

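```bash
python3 -m inch '[[[0,0,0,0,0,0,0],[0.3,0,0,0,0,0,0],[1,0,0,0,0,0,0],[1,0,0,0,0,0,0],[1,0,0,0,0,0,0],[1,0,0,0,0,0,0],[1,0,0,0,0,0,0],[1,0,0,0,0,0,0]]]'; python3 - <<'E'
from h import *
crop("wrist",190,450,100,360,2.3,"r1.png",1.5)
E
```

```text
time_s: 22.4
position: [0.4938, -0.2001, 0.127]
tool_rot: [[0.991, -0.0, 0.131], [-0.131, -0.0, 0.991], [-0.0, -1.0, -0.0]]
ft_force: [0.1, 0.0, -0.1]
grip_width: 0.0853
```

View pics/r1.png

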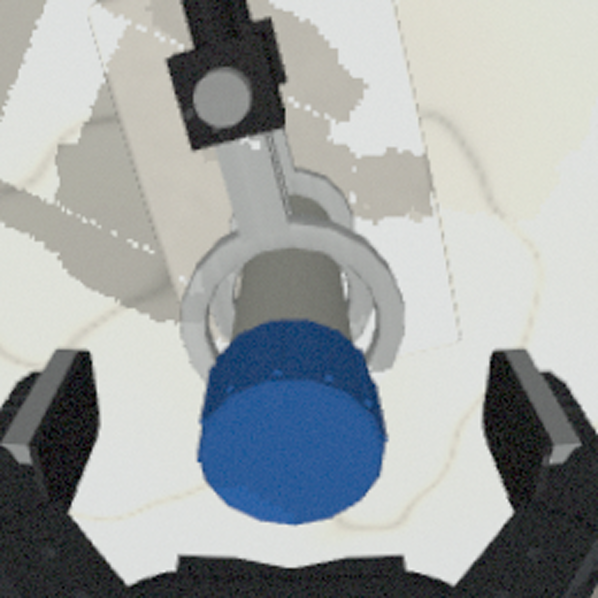

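The tube stands free and the fingers are open and clear of the cap. Next I retract straight up, then sideways out of the view.

```bash
python3 -m inch '[[[1,0,0,1.5,0,0,0],[1,0,0,4,0,0,0],[1,0,0,8,0,0,0],[1,0,0,13,0,0,0],[1,0,0,16,0,0,0],[1,-10,10,16,0,0,0],[1,-10,10,16,0,0,0],[1,-10,10,16,0,0,0],[1,-10,10,16,0,0,0],[1,-10,10,16,0,0,0]]]'; python3 - <<'E'
from h import *
crop("scene",180,450,90,280,2.9,"e1.png",1.8); crop("top",185,455,110,300,2.9,"e2.png",1.8)
E
```

```text
time_s: 23.7
position: [0.3947, -0.101, 0.2869]
tool_rot: [[0.991, 0.0, 0.131], [-0.131, -0.0, 0.991], [0.0, -1.0, -0.0]]
ft_force: [0.2, 0.1, 0.2]
grip_width: 0.0855
```

View pics/e1.png

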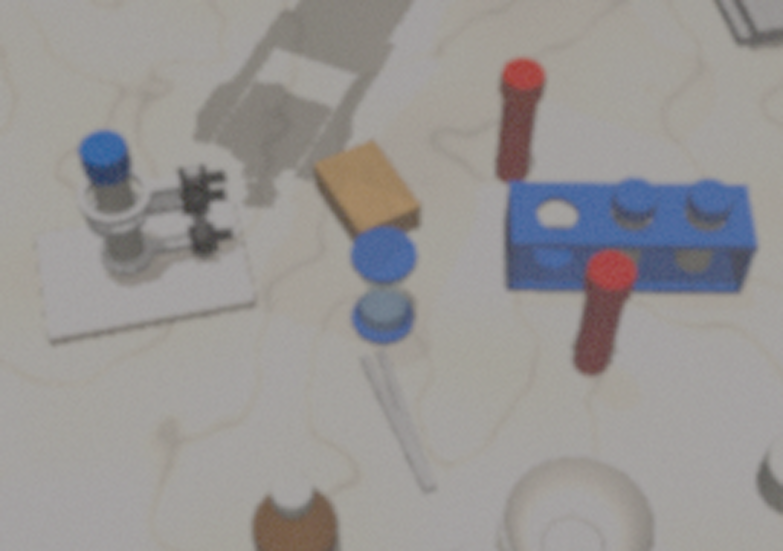

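View pics/e2.png

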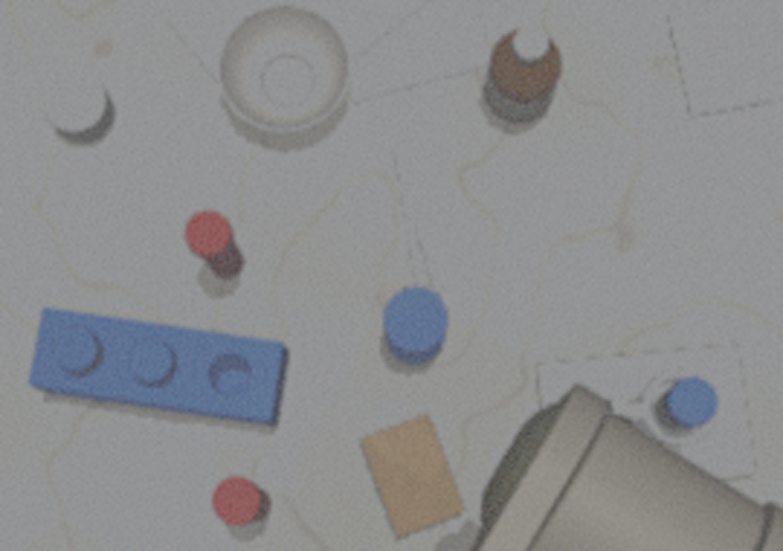

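The tall tube stands upright in the stand, with its cap at (105,150) in the scene crop. The right-hand rack hole is empty and everything else sits where it was.

```bash
python3 - <<'E'
from rig import env
print(env.close_job())
E
```

```text
the job is handed in; nothing more can be done
None
```

I lifted the tall tube out of the rack and lowered it through the rings. It stood upright on the last ring when I handed the job in, at about 24 s of the 72 s allowed.

- **Middle ring:** the wrist camera showed it about 2 mm off centre. I shifted the tube to match, and it passed without catching. The force readings stayed within sensor noise, about 1 N.
- **Last ring:** I felt contact with the tube bottom at roughly 37 mm height. I then pressed to a reading of 4.5–4.9 N, about 5 N with the tube's weight counted. No reading was higher than that.
- **After letting go:** the force reading fell to about zero. The final scene and top pictures show the tube upright, the rack's other two tubes in place, and nothing else visibly moved. The arm was clear of everything.
- **Measurements that disagreed:** the cameras differed by up to about 8 mm on the tube's sideways position in the rack. For the stand I went by the tube and rings seen together in the wrist images. The gripper opening read 34 mm on a 36 mm cap, but the grip did not slip.

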